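# Line up the doming punches by size

## Robot

A 7-joint arm with a two-finger parallel gripper is mounted at the origin on the work surface. World frame = base frame: x ahead of the robot, y to its left, z up, the work surface at z = 0. Lengths are in m, angles in degrees, forces in N, time in s.
With the tool pointing down it reaches from about 0.4 to 0.85 m from the base axis. Payload 10.4 kg.
Tool frame: the origin (TCP) lies midway between the tips of the shut fingers; the grasp point (between the pads) lies 19 mm behind it; z points along the fingers, y is the line along which they close (so a half turn about z gives the same grasp; the last joint's range is limited). The gripper opens to 85 mm and grips with 20 to 120 N. Pads are 22 mm wide; open, the fingers measure 114 mm over their backs; the gripper's body (76 mm by 85 mm) begins 54 mm behind the grasp point. The pads swing forward as they close: fully open they stand 13 mm farther back than shut.
Start: joints at [64.538, 19.034, -3.707, 83.658, 1.238, 77.344, -5.071], TCP at [0.256, -0.57, 0.231] pointing down, gripper open.
Joint ranges: [-148.97, 148.97], [-28.65, 121.19], [-84.17, 76.75], [9.2, 138.47], [-72.65, 252.65], [3.7, 117.97], [-149.18, 149.18]. Speed limits (degrees/s): [127.2, 127.2, 159.86, 159.86, 180, 180, 180].

## Interface

Orientations are given as [roll, pitch, yaw] about the fixed x, y, z axes, in that order (R = Rz(yaw) Ry(pitch) Rx(roll)).
In Python, from bench import sense, vision, env gives the robot as it stands. The module is installed in compiled form; this text tells all that it offers.
- The arm moves only by the shell command python3 -m jog 'ROWS' [OPENING] [FORCE]. ROWS is JSON, a list of rows, each a list of 2 entries, a list of its own where there are three numbers: the shift along the tool's x, y, z in units of 40 mm (1.0 is 40 mm), then the turn, a rotation vector about the tool's x, y, z in units of 5 degrees (1.0 is 5 degrees). A call has 1 to 5 rows; each row is the pose to reach, as a shift and turn from the pose commanded when the call began, along the tool's axes at that moment; what a row does not reach only later rows make up. A row lasts 1/12 s, in which the tool goes at most 41.7 mm and 7.16 degrees, less where a joint would pass 70% of its speed; a pose out of reach is approached as far as the arm can. A call with a gripper value outside its range is refused whole. OPENING is the finger opening in mm, from 0 to 85.4, set as the call begins (- or left out, the last holds). The fingers move at their own pace and stop on an object; FORCE is the grip in N (left out, the last holds). Time passes only in rows, so rows that repeat a pose let the fingers close. It gives the time, the measured TCP pose, the force, the opening and the grip force at its end, in the units of the state.
- sense(): the state, without advancing time (a new reading comes with each control period).
- vision.get_image(name): name is "side" or "top"; returns a dict with "image" (480x640x3 uint8, red, green, blue), "depth" (480x640 float32, m along the optical axis (not along the pixel's ray), 0 where there is no reading), "intrinsics" (3x3 intrinsics, pixels), "extrinsics" (4x4, takes a point from world to camera coordinates). Camera axes: x right, y up, looking along -z (the intrinsics and any distortion apply to the point x, -y, -z); pixel columns grow to the right and rows downward; lengths in m; the calibration is good to about 2 mm. A picture is of the moment at which its call begins.
- env.sign_off(): hands the job in; it is judged then, once.
The state is a dict: "time_s": time; "qpos": joint angles; "qvel": joint speeds; "joint_torque": joint torques, N m; "tcp_pos": TCP position; "ee_rot": TCP orientation; "ft_force": force on the tool from outside, world axes, zero at the start; "moment": the same for the moment, N m; "grip_width": finger opening in m; "finger_force": force on a finger pad.
Only numpy, scipy, OpenCV 4.12 (cv2) and the standard library are available. Lean on these libraries where they do the work, as an engineer would, in place of code of your own. Each camera call takes 0.05 s, during which the arm holds its last target. There are 200 camera calls.

## Task

Put the four steel doming punches away in order of size on the marked board: one standing upright in the centre of each round mark, the largest on the mark next to the brass stop and each next one smaller, down to the smallest at the far end of the row. Do not let any punch fall over.

Things in the scene. Friction and masses are not known exactly. Their poses are not given: they have to be found in the camera images.
- punch_a: the smallest of four loose steel doming punches, standing upright: a solid round shank 14 mm in diameter, a narrower neck and a ball head also 14 mm in diameter; 54 mm tall in all, plain steel. Grip it from above across the shank and ball (both 14 mm wide). Origin: centre of its flat foot; z up along its axis; yaw means nothing.
- punch_b: the second smallest of four loose steel doming punches, standing upright: a solid round shank 22 mm in diameter, a narrower neck and a ball head also 22 mm in diameter; 60 mm tall in all, plain steel. Grip it from above across the shank and ball (both 22 mm wide). Origin: centre of its flat foot; z up along its axis; yaw means nothing.
- punch_c: the second largest of four loose steel doming punches, standing upright: a solid round shank 30 mm in diameter, a narrower neck and a ball head also 30 mm in diameter; 66 mm tall in all, plain steel. Grip it from above across the shank and ball (both 30 mm wide). Origin: centre of its flat foot; z up along its axis; yaw means nothing.
- punch_d: the largest of four loose steel doming punches, standing upright: a solid round shank 38 mm in diameter, a narrower neck and a ball head also 38 mm in diameter; 72 mm tall in all, plain steel. Grip it from above across the shank and ball (both 38 mm wide). Origin: centre of its flat foot; z up along its axis; yaw means nothing.
- mark_a: one of four identical round marks (white ring 50 mm across with a centre dot, painted flat) in a straight row, 65 mm apart centre to centre, on a fixed dark wooden board 80 mm wide, 340 mm long, 12 mm high; the letters do not tell the order along the row. Origin: centre of the mark on the board's top (12 mm above the table); y along the row, x across it, z up.
- mark_b: one of four identical round marks (white ring 50 mm across with a centre dot, painted flat) in a straight row, 65 mm apart centre to centre, on a fixed dark wooden board 80 mm wide, 340 mm long, 12 mm high; the letters do not tell the order along the row. Origin: centre of the mark on the board's top (12 mm above the table); y along the row, x across it, z up.
- mark_c: one of four identical round marks (white ring 50 mm across with a centre dot, painted flat) in a straight row, 65 mm apart centre to centre, on a fixed dark wooden board 80 mm wide, 340 mm long, 12 mm high; the letters do not tell the order along the row. Origin: centre of the mark on the board's top (12 mm above the table); y along the row, x across it, z up.
- mark_d: one of four identical round marks (white ring 50 mm across with a centre dot, painted flat) in a straight row, 65 mm apart centre to centre, on a fixed dark wooden board 80 mm wide, 340 mm long, 12 mm high; the letters do not tell the order along the row. Origin: centre of the mark on the board's top (12 mm above the table); y along the row, x across it, z up.
- stop: the brass end stop fixed on the board at one end of the row (either end), a bar 70 mm across the board, 14 mm along the row and 30 mm high; the other end of the board is bare. It stands in line with the marks, its centre 52.5 mm from the centre of the nearest mark. Origin: centre of its underside on the board's top; x across the board, y along the row, z up.
There are look-alikes about, which are no part of the job. What is shaped like the punch_b but blue or purple is not meant.

How it is judged:
By the outcome, as a careful person would: the job done as asked, in the order asked, and still so for the second after the job is handed in, with the robot touching nothing.
It also fails if it takes over 96 s, if anything falls off the work surface, if the arm or the gripper's body presses on something with over 40 N, if the wrist force passes 120 N, or if a joint passes its speed limit or range.

## Working session

There is one attempt and no reset: what is moved stays moved. The work goes in short steps, Python scripts to look and compute and a shell command to move; the robot and the scene stay as the last step left them, time stands still between calls to the robot, and variables do not carry over. Pictures are saved under pics/ and viewed, at most 14 in all, crops included, and the job is handed in when it is done.

```bash
mkdir -p pics; python3 - <<'E'
from bench import sense, vision
import cv2, numpy as np
s=sense(); print({k:np.round(v,3).tolist() for k,v in s.items()})
for n in("top","side"):
    d=vision.get_image(n); np.savez(n+'0.npz',**d); cv2.imwrite(f'pics/{n}0.png',d['image'][:,:,::-1]); print(d['intrinsics'],d['extrinsics'])
E
```

```text
{'time_s': 0.0, 'qpos': [64.537, 19.072, -3.706, 83.706, 1.238, 77.342, -5.07], 'qvel': [0.05, 0.026, -0.026, -0.061, 0.089, 0.045, -0.068], 'joint_torque': [-0.0, -62.546, 0.049, -39.16, 0.016, 0.01, 0.0], 'tcp_pos': [0.256, -0.57, 0.231], 'ee_rot': [-179.92, 0.004, 24.169], 'ft_force': [-0.21, 0.187, 0.343], 'moment': [0.035, 0.031, -0.007], 'finger_force': 0.0, 'grip_width': 0.085}
[[509.57398657   0.         319.57922425]
 [  0.         509.57398657 227.24642025]
 [  0.           0.           1.        ]] [[ 0.0162727  -0.99986536 -0.00211004 -0.01290162]
 [ 0.98935376  0.01579632  0.14467069 -0.57184368]
 [-0.14461788 -0.00444176  0.98947761 -0.85602259]
 [ 0.          0.          0.          1.        ]]
[[521.27111078   0.         318.29939247]
 [  0.         521.27111078 239.95270925]
 [  0.           0.           1.        ]] [[-0.91074484 -0.41258832 -0.01773993  0.50221631]
 [ 0.19131774 -0.45960342  0.86727286 -0.14618001]
 [-0.36597999  0.78647032  0.49751691 -0.6306567 ]
 [ 0.          0.          0.          1.        ]]
```

View pics/top0.png

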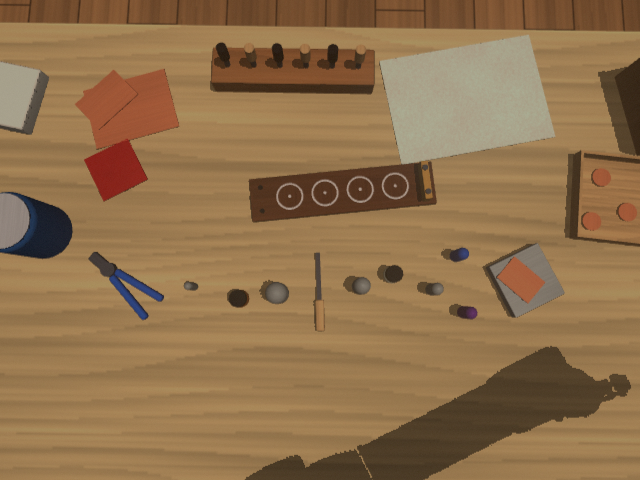

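View pics/side0.png

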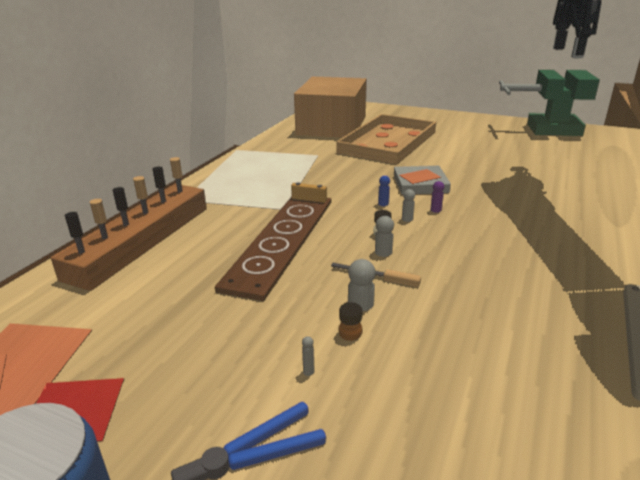

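Top view: the marks are at (290,196), (325,193), (360,189) and (396,185), with the brass stop at (427,180) on the right.

Candidates:
- **Plain steel punches:** a (190,286), d (276,292), c (361,285), b (434,288).
- **Look-alikes:** blue (460,254), purple (468,312), dark/wooden knobs (238,298) and (394,273).

I choose the four grey ones.

```bash
cat > h.py <<'E'
import numpy as np, cv2
from scipy.optimize import least_squares
from scipy.spatial.transform import Rotation as Rn
def ray(d,uv):
    K,E=d['intrinsics'],d['extrinsics'];R,t=E[:3,:3],E[:3,3]
    c=np.linalg.inv(K)@[uv[0],uv[1],1]; return -R.T@t, R.T@(c*[1,-1,-1])
def plane(d,uv,z):
    o,v=ray(d,uv); return o+v*(z-o[2])/v[2]
def cloud(d):
    K,E=d['intrinsics'],d['extrinsics'];v,u=np.mgrid[:480,:640];Z=d['depth']
    P=np.stack([(u-K[0,2])/K[0,0]*Z,-(v-K[1,2])/K[1,1]*Z,-Z],-1)
    return (P-E[:3,3])@E[:3,:3]
H=dict(a=(.054,.007),b=(.060,.011),c=(.066,.015),d=(.072,.019))
def head(d,P,uv,n,base=0,w=22):
    u,v=map(int,uv);h,r=H[n];Q=P[v-w:v+w,u-w:u+w].reshape(-1,3);Q=Q[(Q[:,2]>base+h-1.3*r)&(Q[:,2]<base+h+.01)]
    s=least_squares(lambda c:np.linalg.norm(Q-c,axis=1)-r,[*Q[:,:2].mean(0),base+h-r],loss='soft_l1',f_scale=.001)
    return s.x,len(Q),Q[:,2].max()
def todo(s,x,y,z,yaw):
    R=Rn.from_euler('xyz',s['ee_rot'],degrees=True)
    sh=R.inv().apply(np.array([x,y,z])-s['tcp_pos'])/.04
    tr=(R.inv()*Rn.from_euler('xyz',[180,0,yaw],degrees=True)).as_rotvec(degrees=True)/5
    return sh.round(3),tr.round(2)
E
python3 - <<'E'
from h import *
d=np.load('top0.npz');P=cloud(d);S=np.load('side0.npz')
for n,uv in dict(a=(190,286),b=(434,288),c=(361,285),d=(276,292)).items():
    x,k,zm=head(d,P,uv,n); print(n,x.round(4),k,zm.round(4),'exp z',H[n][0]-H[n][1])
    p=S['extrinsics'];c=p[:3,:3]@x+p[:3,3];q=S['intrinsics']@(c*[1,-1,-1]);print('  side px',(q/q[2])[:2].round(1))
im=d['image'];hsv=cv2.cvtColor(im,cv2.COLOR_RGB2HSV)
m=((hsv[...,1]<90)&(hsv[...,2]>110)).astype('u1');m[:, :260]=0;m[:,420:]=0;m[:165]=0;m[220:]=0
cs,_=cv2.findContours(m,cv2.RETR_EXTERNAL,cv2.CHAIN_APPROX_NONE)
L=[]
for c in cs:
    if len(c)<30: continue
    (u,v),ax,_=cv2.fitEllipse(c);w=plane(d,(u,v),.012);L.append(w);print('mark',round(u,1),round(v,1),np.round(ax,1),w.round(4))
L=np.array(sorted(L,key=lambda p:p[1]));print(np.linalg.norm(np.diff(L,axis=0),axis=1));r=L[-1]-L[0];print('yaw',np.degrees(np.arctan2(r[1],r[0])))
# side-view check of marks
im=S['image'];hsv=cv2.cvtColor(im,cv2.COLOR_RGB2HSV)
m=((hsv[...,1]<90)&(hsv[...,2]>110)).astype('u1');M=np.zeros_like(m);M[203:280,235:318]=m[203:280,235:318]
for c in cv2.findContours(M,cv2.RETR_EXTERNAL,cv2.CHAIN_APPROX_NONE)[0]:
    if len(c)>30:(u,v),ax,_=cv2.fitEllipse(c);print('side',round(u),round(v),np.round(ax),plane(S,(u,v),.012).round(4))
print('board z',P[200:206,300:340,2].mean(),'stop',P[176:190,424:430].mean((0,1)))
cv2.imwrite('pics/crop.png',cv2.resize(d['image'][235:325,170:490,::-1],None,fx=2.5,fy=2.5,interpolation=2))
E
```

```text
a [0.4657 0.2219 0.0469] 53 0.0565 exp z 0.047
  side px [306.  342.3]
b [ 0.4676 -0.2065  0.0483] 126 0.061 exp z 0.049
  side px [407.4 195.6]
c [ 0.4711 -0.0775  0.0504] 232 0.0675 exp z 0.051000000000000004
  side px [383.1 225.5]
d [0.4561 0.0696 0.0525] 383 0.0745 exp z 0.05299999999999999
  side px [359.9 273. ]
mark 289.3 195.8 [26.1 26.4] [0.6337 0.0531 0.012 ]
mark 324.6 192.3 [26.1 26.2] [ 0.6414 -0.0118  0.012 ]
mark 359.8 189.0 [25.9 26.4] [ 0.6487 -0.0763  0.012 ]
mark 394.8 185.3 [25.9 26.5] [ 0.6565 -0.1409  0.012 ]
[0.06500404 0.06494374 0.06530723]
yaw 96.69501551552531
side 258 265 [18. 33.] [0.6317 0.0511 0.012 ]
side 273 244 [16. 31.] [ 0.6392 -0.0132  0.012 ]
side 287 227 [14. 30.] [ 0.6465 -0.0777  0.012 ]
side 300 211 [12. 26.] [ 0.6543 -0.143   0.012 ]
side 275 206 [ 6. 73.] [ 0.7077 -0.1428  0.012 ]
board z 0.01224773615578026 stop [ 0.65561603 -0.192992    0.04181754]
```

View pics/crop.png

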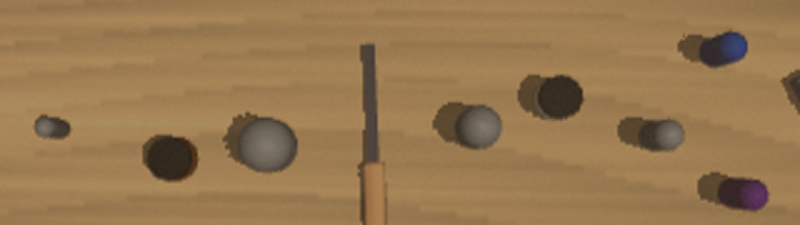

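The four grey punches are confirmed: the fitted head heights match the description within 1 mm, and the marks come out 65 mm apart. I'm starting the move.

```bash
cat > go.py <<'E'
import sys
from h import *
from bench import sense
s=sense();a,b=todo(s,*map(float,sys.argv[1:5]));print('t',round(s['time_s'],2),'pos',np.round(s['tcp_pos'],4),np.round(s['ee_rot'],1),'w',round(s['grip_width'],4),'q7',round(s['qpos'][6]),'-> shift',a.tolist(),'turn',b.tolist())
E
python3 go.py .45 -.4 .2 60; python3 go.py .455 .069 .2 96.7
```

```text
t 0.1 pos [ 0.2557 -0.5699  0.2306] [-179.9    0.    24.2] w 0.0854 q7 -5 -> shift [6.17, -1.886, 0.767] turn [-0.01, -0.0, -7.17]
t 0.1 pos [ 0.2557 -0.5699  0.2306] [-179.9    0.    24.2] w 0.0854 q7 -5 -> shift [11.084, -12.533, 0.78] turn [-0.01, -0.01, -14.51]
```

```bash
python3 -m jog '[[[0.9,-0.28,0],[0,0,-1.3]],[[1.8,-0.56,0],[0,0,-2.6]],[[2.7,-0.84,0],[0,0,-3.9]],[[3.6,-1.12,0],[0,0,-5.2]],[[4.5,-1.4,0],[0,0,-6.5]]]' 70 40; python3 go.py .455 .069 .2 96.7
```

```text
time_s: 0.52
tcp_pos: [0.3981, -0.444, 0.2311]
ee_rot: [-180.0, 0.0, 57.0]
ft_force: [1.2, -0.6, -0.5]
grip_width: 0.0701
finger_force: 0.0
t 0.52 pos [ 0.3981 -0.444   0.2311] [-180.    0.   57.] w 0.0701 q7 8 -> shift [11.527, -5.796, 0.779] turn [-0.0, -0.0, -7.94]
```

```bash
python3 -m jog '[[[0.9,-0.4,0],[0,0,-0.8]],[[1.8,-0.8,0],[0,0,-1.6]],[[2.7,-1.2,0],[0,0,-2.4]],[[3.6,-1.6,0],[0,0,-3.2]],[[4.5,-2.0,0],[0,0,-4]]]' 
python3 go.py .455 .069 .2 96.7
```

```text
time_s: 0.93
tcp_pos: [0.429, -0.2492, 0.231]
ee_rot: [-180.0, 0.0, 76.9]
ft_force: [1.2, 0.0, -0.1]
grip_width: 0.0702
finger_force: 0.0
t 0.93 pos [ 0.429  -0.2492  0.231 ] [-180.     0.    76.9] w 0.0702 q7 10 -> shift [7.894, -1.176, 0.774] turn [-0.01, 0.0, -3.97]
```

```bash
python3 -m jog '[[[0.9,-0.13,0],[0,0,-0.8]],[[1.8,-0.26,0],[0,0,-1.6]],[[2.7,-0.4,0],[0,0,-2.4]],[[3.6,-0.53,0.1],[0,0,-3.2]],[[4.5,-0.67,0.2],[0,0,-3.97]]]' 
python3 go.py .455 .069 .12 96.7
```

```text
time_s: 1.35
tcp_pos: [0.4444, -0.0681, 0.2233]
ee_rot: [180.0, 0.0, 96.7]
ft_force: [0.6, -0.7, -0.3]
grip_width: 0.0701
finger_force: 0.0
t 1.35 pos [ 0.4444 -0.0681  0.2233] [180.    0.   96.7] w 0.0701 q7 11 -> shift [3.374, 0.662, 2.58] turn [0.0, 0.01, 0.0]
```

```bash
python3 -m jog '[[[0.8,0.16,0.4],[0,0,0]],[[1.6,0.32,0.9],[0,0,0]],[[2.4,0.47,1.4],[0,0,0]],[[3.0,0.6,1.9],[0,0,0]],[[3.37,0.66,2.2],[0,0,0]]]' 
python3 -m jog '[[[0,0,0],[0,0,0]],[[0,0,0],[0,0,0]]]' 
python3 go.py .455 .069 .012 96.7
```

```text
time_s: 1.77
tcp_pos: [0.4545, 0.0701, 0.1335]
ee_rot: [-179.9, -0.0, 96.7]
ft_force: [0.7, 0.1, 0.3]
grip_width: 0.0701
finger_force: 0.0
time_s: 1.93
tcp_pos: [0.455, 0.0675, 0.1348]
ee_rot: [-179.9, -0.0, 96.6]
ft_force: [-0.4, -0.2, 0.7]
grip_width: 0.0703
finger_force: 0.0
t 1.93 pos [0.455  0.0675 0.1348] [-179.9   -0.    96.6] w 0.0703 q7 -11 -> shift [0.036, 0.008, 3.07] turn [-0.02, -0.0, -0.02]
```

```bash
python3 -m jog '[[[0.02,0,0.5],[0,0,0]],[[0.04,0,1.1],[0,0,0]],[[0.04,0,1.7],[0,0,0]],[[0.04,0,2.3],[0,0,0]],[[0.04,0.01,2.7],[0,0,0]]]' 
python3 -m jog '[[[0,0,0.2],[0,0,0]],[[0,0,0.37],[0,0,0]],[[0,0,0.37],[0,0,0]]]' 
python3 go.py .455 .069 .012 96.7
python3 -m jog '[[[0,0,0],[0,0,0]],[[0,0,0],[0,0,0]],[[0,0,0],[0,0,0]],[[0,0,0],[0,0,0]],[[0,0,0],[0,0,0]]]' 30 60
python3 go.py .6554 -.142 .15 96.7
```

```text
time_s: 2.35
tcp_pos: [0.4557, 0.0668, 0.0261]
ee_rot: [-180.0, 0.1, 96.4]
ft_force: [-1.2, -0.4, -0.0]
grip_width: 0.0701
finger_force: 0.0
time_s: 2.6
tcp_pos: [0.4559, 0.0679, 0.0123]
ee_rot: [-180.0, 0.0, 96.4]
ft_force: [0.0, -0.2, 0.8]
grip_width: 0.0699
finger_force: 0.0
t 2.6 pos [0.4559 0.0679 0.0123] [-180.     0.    96.4] w 0.0699 q7 -20 -> shift [0.029, -0.019, 0.007] turn [-0.01, 0.0, -0.05]
time_s: 3.02
tcp_pos: [0.4563, 0.0686, 0.0137]
ee_rot: [180.0, 0.1, 96.5]
ft_force: [-4.6, -1.9, 11.1]
grip_width: 0.0361
finger_force: 58.9
t 3.02 pos [0.4563 0.0686 0.0137] [1.80e+02 1.00e-01 9.65e+01] w 0.0361 q7 -20 -> shift [-5.799, 4.352, -3.398] turn [0.01, 0.01, -0.04]
```

```bash
python3 -m jog '[[[0,0,-0.2],[0,0,0]],[[0,0,-0.6],[0,0,0]],[[0,0,-1.2],[0,0,0]],[[0,0,-1.9],[0,0,0]],[[-0.2,0.15,-2.6],[0,0,0]]]' 
python3 -m jog '[[[-0.4,0.3,-0.3],[0,0,0]],[[-0.9,0.65,-0.5],[0,0,0]],[[-1.5,1.1,-0.6],[0,0,0]],[[-2.1,1.6,-0.6],[0,0,0]],[[-2.7,2.05,-0.6],[0,0,0]]]'
python3 -m jog '[[[-0.6,0.45,0],[0,0,0]],[[-1.2,0.9,0],[0,0,0]],[[-1.7,1.25,0],[0,0,0]],[[-2,1.5,0],[0,0,0]],[[-2.2,1.65,0],[0,0,0]]]'
python3 - <<'E'
from bench import vision
import cv2,numpy as np
o=[]
for n in("top","side"):
    d=vision.get_image(n); np.savez(n+'1.npz',**d); o.append(d['image'][100:400,130:530,::-1])
cv2.imwrite('pics/p1.png',np.hstack(o))
E
python3 go.py .6554 -.142 .0265 96.7
```

```text
time_s: 3.43
tcp_pos: [0.4609, 0.063, 0.1177]
ee_rot: [-179.9, -0.0, 96.7]
ft_force: [0.8, 0.3, -5.5]
grip_width: 0.0357
finger_force: 61.4
time_s: 3.85
tcp_pos: [0.5572, -0.0378, 0.1413]
ee_rot: [180.0, 0.0, 96.5]
ft_force: [-0.6, 0.6, -5.7]
grip_width: 0.036
finger_force: 61.3
time_s: 4.27
tcp_pos: [0.6324, -0.1184, 0.1402]
ee_rot: [-180.0, -0.0, 96.4]
ft_force: [-0.0, -0.4, -5.3]
grip_width: 0.0359
finger_force: 61.4
t 4.37 pos [ 0.6321 -0.1176  0.1402] [-180.    -0.    96.4] w 0.0359 q7 2 -> shift [-0.672, 0.513, 2.842] turn [-0.01, -0.0, -0.06]
```

View pics/p1.png

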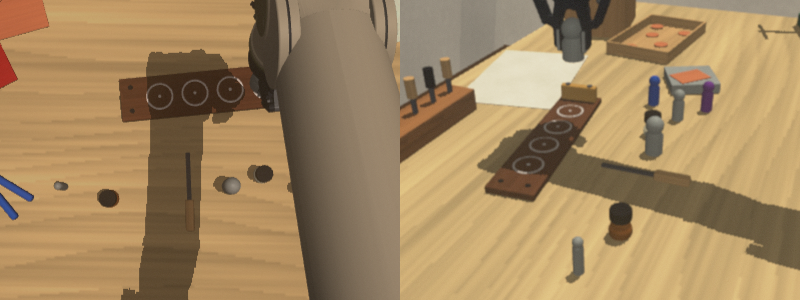

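Punch d hangs upright in the fingers (side panel, about (570,45)), and the other three are still standing. I'm lowering it onto the mark next to the stop.

```bash
python3 -m jog '[[[-0.3,0.25,0.3],[0,0,0]],[[-0.67,0.51,0.9],[0,0,0]],[[-0.67,0.51,1.5],[0,0,0]],[[-0.67,0.51,2.0],[0,0,0]],[[-0.67,0.51,2.4],[0,0,0]]]' 
python3 -m jog '[[[0,0,0],[0,0,0]],[[0,0,0],[0,0,0]]]' 
python3 go.py .6554 -.142 .0265 96.7
```

```text
time_s: 4.78
tcp_pos: [0.6539, -0.1392, 0.0428]
ee_rot: [-179.9, -0.1, 96.6]
ft_force: [-0.6, -0.5, -5.3]
grip_width: 0.0361
finger_force: 61.8
time_s: 4.95
tcp_pos: [0.6544, -0.1394, 0.0444]
ee_rot: [-179.9, -0.1, 96.6]
ft_force: [-1.0, 0.2, -5.3]
grip_width: 0.0361
finger_force: 61.8
t 4.95 pos [ 0.6544 -0.1394  0.0444] [-1.799e+02 -1.000e-01  9.660e+01] w 0.0361 q7 2 -> shift [-0.068, 0.018, 0.448] turn [-0.02, -0.01, -0.02]
```

```bash
python3 -m jog '[[[-0.07,0.02,0.15],[0,0,0]],[[-0.07,0.02,0.3],[0,0,0]],[[-0.07,0.02,0.4],[0,0,0]],[[-0.07,0.02,0.4],[0,0,0]]]' 
python3 -m jog '[[[0,0,0.04],[0,0,0]],[[0,0,0.04],[0,0,0]]]'
python3 -m jog '[[[0,0,0.03],[0,0,0]],[[0,0,0.03],[0,0,0]]]'
python3 go.py .6554 -.142 .0265 96.7
```

```text
time_s: 5.28
tcp_pos: [0.6559, -0.1435, 0.0278]
ee_rot: [-179.9, -0.0, 96.5]
ft_force: [-0.6, 0.4, -5.7]
grip_width: 0.0358
finger_force: 61.8
time_s: 5.45
tcp_pos: [0.6565, -0.1433, 0.0269]
ee_rot: [180.0, -0.0, 96.5]
ft_force: [0.3, 0.9, -6.4]
grip_width: 0.0358
finger_force: 61.8
time_s: 5.62
tcp_pos: [0.6567, -0.1434, 0.026]
ee_rot: [180.0, 0.0, 96.5]
ft_force: [0.2, 0.0, -5.2]
grip_width: 0.0359
finger_force: 61.9
t 5.62 pos [ 0.6567 -0.1434  0.026 ] [180.    0.   96.5] w 0.0359 q7 2 -> shift [0.038, -0.028, -0.013] turn [0.01, 0.0, -0.04]
```

```bash
python3 -m jog '[[[0.04,-0.03,0.03],[0,0,0]],[[0.04,-0.03,0.03],[0,0,0]]]'
python3 -m jog '[[[0,0,0.03],[0,0,0]],[[0,0,0.03],[0,0,0]]]'
python3 -m jog '[[[0,0,0.03],[0,0,0]],[[0,0,0.03],[0,0,0]]]'
python3 go.py .6554 -.142 .0265 96.7
```

```text
time_s: 5.78
tcp_pos: [0.6564, -0.143, 0.0259]
ee_rot: [179.8, 0.1, 96.5]
ft_force: [1.9, -3.3, 1.8]
grip_width: 0.0359
finger_force: 62.3
time_s: 5.95
tcp_pos: [0.6565, -0.1431, 0.0258]
ee_rot: [179.8, 0.1, 96.5]
ft_force: [-1.9, -3.2, 11.9]
grip_width: 0.0359
finger_force: 63.2
time_s: 6.12
tcp_pos: [0.6565, -0.1431, 0.0258]
ee_rot: [179.8, 0.2, 96.5]
ft_force: [-6.8, -2.7, 22.3]
grip_width: 0.0358
finger_force: 64.1
t 6.12 pos [ 0.6565 -0.1431  0.0258] [179.8   0.2  96.5] w 0.0358 q7 1 -> shift [0.03, -0.024, -0.019] turn [0.03, 0.03, -0.05]
```

```bash
python3 -m jog '[[[0,0,-0.06],[0,0,0]],[[0,0,-0.06],[0,0,0]]]'
python3 -m jog '[[[0,0,0],[0,0,0]],[[0,0,0],[0,0,0]],[[0,0,0],[0,0,0]]]' 46
python3 -m jog '[[[0,0,0],[0,0,0]],[[0,0,0],[0,0,0]],[[0,0,0],[0,0,0]],[[0,0,0],[0,0,0]]]' 70
python3 -m jog '[[[0,0,-0.3],[0,0,0]],[[0,0,-0.9],[0,0,0]],[[0,0,-1.6],[0,0,0]],[[0,0,-2.4],[0,0,0]],[[0,0,-3],[0,0,0]]]'
python3 go.py .470 -.0785 .14 96.7
```

```text
time_s: 6.28
tcp_pos: [0.6555, -0.1421, 0.0259]
ee_rot: [179.9, 0.0, 96.5]
ft_force: [-4.3, -1.1, 9.9]
grip_width: 0.0361
finger_force: 63.1
time_s: 6.53
tcp_pos: [0.6549, -0.1415, 0.0242]
ee_rot: [-180.0, -0.0, 96.5]
ft_force: [-0.1, 0.3, -0.4]
grip_width: 0.0458
finger_force: 0.0
time_s: 6.87
tcp_pos: [0.6551, -0.1419, 0.0244]
ee_rot: [-180.0, -0.0, 96.5]
ft_force: [1.1, 0.9, 0.0]
grip_width: 0.0697
finger_force: 0.0
time_s: 7.28
tcp_pos: [0.6556, -0.1418, 0.1482]
ee_rot: [179.9, 0.0, 96.5]
ft_force: [0.7, 0.7, 0.3]
grip_width: 0.07
finger_force: 0.0
t 7.28 pos [ 0.6556 -0.1418  0.1482] [179.9   0.   96.5] w 0.07 q7 4 -> shift [2.1, -4.431, 0.193] turn [0.03, 0.01, -0.03]
```

```bash
python3 -m jog '[[[0.35,-0.75,0],[0,0,0]],[[0.7,-1.5,0],[0,0,0]],[[1.1,-2.3,0],[0,0,0]],[[1.5,-3.1,0],[0,0,0]],[[1.8,-3.8,0],[0,0,0]]]'
python3 -m jog '[[[0.2,-0.4,0.1],[0,0,0]],[[0.3,-0.63,0.2],[0,0,0]],[[0.3,-0.63,0.2],[0,0,0]]]'
python3 - <<'E'
from bench import vision
from h import *
d=vision.get_image("top"); np.savez('top2.npz',**d);S=vision.get_image("side"); np.savez('side2.npz',**S)
cv2.imwrite('pics/p2.png',np.hstack([i[100:400,130:530,::-1] for i in(d['image'],S['image'])]))
P=cloud(d);o=d['extrinsics'];c=o[:3,:3]@[.6565,-.1409,.065]+o[:3,3];q=d['intrinsics']@(c*[1,-1,-1]);q=q/q[2];print(q)
print(head(d,P,q[:2],'d',.012))
E
python3 go.py .470 -.0785 .012 96.7
```

```text
time_s: 7.7
tcp_pos: [0.494, -0.0866, 0.1451]
ee_rot: [180.0, 0.0, 96.6]
ft_force: [0.1, 0.4, 1.2]
grip_width: 0.0699
finger_force: 0.0
time_s: 7.95
tcp_pos: [0.4677, -0.0782, 0.1369]
ee_rot: [-180.0, 0.1, 96.6]
ft_force: [-0.9, -0.5, 0.7]
grip_width: 0.0696
finger_force: 0.0
[399.24863717 178.44992406   1.        ]
(array([ 0.65677085, -0.14091354,  0.06448722]), 367, np.float64(0.08641802717355647))
t 8.05 pos [ 0.47   -0.0788  0.1375] [1.799e+02 1.000e-01 9.650e+01] w 0.0697 q7 6 -> shift [0.012, -0.004, 3.137] turn [0.01, 0.01, -0.04]
```

View pics/p2.png

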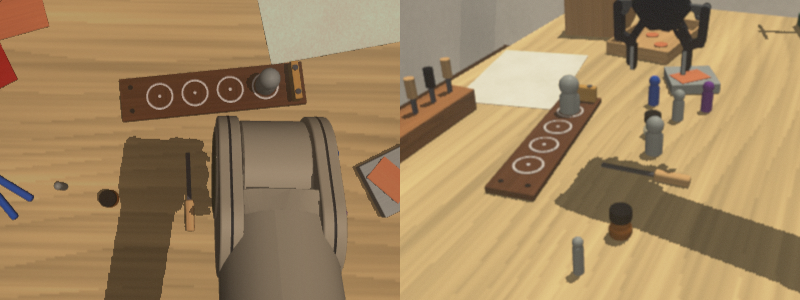

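Punch d stands in its ring, within 0.5 mm of the mark in the same view. Next is c.

```bash
python3 -m jog '[[[0,0,0.5],[0,0,0]],[[0,0,1.1],[0,0,0]],[[0,0,1.7],[0,0,0]],[[0,0,2.3],[0,0,0]],[[0,0,2.8],[0,0,0]]]' 66
python3 -m jog '[[[0,0,0.2],[0,0,0]],[[0,0,0.33],[0,0,0]],[[0,0,0.33],[0,0,0]]]' 
python3 -m jog '[[[0,0,0],[0,0,0]],[[0,0,0],[0,0,0]],[[0,0,0],[0,0,0]],[[0,0,0],[0,0,0]],[[0,0,0],[0,0,0]]]' 22 60
python3 go.py .470 -.0785 .012 96.7
python3 -m jog '[[[0,0,-0.2],[0,0,0]],[[0,0,-0.6],[0,0,0]],[[0,0,-1.2],[0,0,0]],[[0,0,-1.9],[0,0,0]],[[0,0,-2.5],[0,0,0]]]' 
python3 go.py .6476 -.077 .14 96.7
```

```text
time_s: 8.47
tcp_pos: [0.4704, -0.0787, 0.0233]
ee_rot: [180.0, -0.0, 96.5]
ft_force: [1.5, -0.9, -0.3]
grip_width: 0.0657
finger_force: 0.0
time_s: 8.72
tcp_pos: [0.4699, -0.0785, 0.0111]
ee_rot: [-180.0, -0.0, 96.5]
ft_force: [-0.8, -0.1, -0.3]
grip_width: 0.0662
finger_force: 0.0
time_s: 9.13
tcp_pos: [0.4702, -0.0789, 0.0126]
ee_rot: [179.9, 0.1, 96.5]
ft_force: [-1.7, 0.6, 7.4]
grip_width: 0.0285
finger_force: 58.9
t 9.13 pos [ 0.4702 -0.0789  0.0126] [1.799e+02 1.000e-01 9.650e+01] w 0.0285 q7 -1 -> shift [0.01, -0.004, 0.014] turn [0.02, 0.01, -0.04]
time_s: 9.55
tcp_pos: [0.4692, -0.0783, 0.1133]
ee_rot: [180.0, -0.0, 96.5]
ft_force: [0.9, -0.9, -3.3]
grip_width: 0.0282
finger_force: 60.0
t 9.55 pos [ 0.4692 -0.0783  0.1133] [180.   -0.   96.5] w 0.0282 q7 5 -> shift [-0.476, 4.434, -0.668] turn [0.0, -0.0, -0.03]
```

```bash
python3 -m jog '[[[-0.05,0.5,-0.4],[0,0,0]],[[-0.15,1.2,-0.6],[0,0,0]],[[-0.25,2,-0.6],[0,0,0]],[[-0.33,2.9,-0.6],[0,0,0]],[[-0.4,3.6,-0.6],[0,0,0]]]' 
python3 -m jog '[[[-0.05,0.5,0],[0,0,0]],[[-0.08,0.83,0.3],[0,0,0]],[[-0.08,0.83,0.8],[0,0,0]],[[-0.08,0.83,1.4],[0,0,0]],[[-0.08,0.83,1.9],[0,0,0]]]' 
python3 -m jog '[[[0,0,0.4],[0,0,0]],[[0,0,0.6],[0,0,0]],[[0,0,0.6],[0,0,0]],[[0,0,0.6],[0,0,0]]]' 
python3 go.py .6476 -.077 .0255 96.7
```

```text
time_s: 9.97
tcp_pos: [0.6162, -0.0786, 0.1359]
ee_rot: [180.0, 0.0, 96.5]
ft_force: [0.2, -0.2, -2.6]
grip_width: 0.0284
finger_force: 60.2
time_s: 10.38
tcp_pos: [0.6473, -0.0776, 0.0583]
ee_rot: [-180.0, -0.0, 96.5]
ft_force: [0.2, -0.3, -4.4]
grip_width: 0.0279
finger_force: 60.3
time_s: 10.72
tcp_pos: [0.6478, -0.0776, 0.036]
ee_rot: [180.0, -0.0, 96.5]
ft_force: [0.1, -0.4, -2.6]
grip_width: 0.028
finger_force: 60.2
t 10.72 pos [ 0.6478 -0.0776  0.036 ] [180.   -0.   96.5] w 0.028 q7 -5 -> shift [0.016, -0.003, 0.262] turn [0.0, -0.0, -0.04]
```

```bash
python3 -m jog '[[[0.02,0,0.12],[0,0,0]],[[0.02,0,0.24],[0,0,0]],[[0.02,0,0.24],[0,0,0]]]' 
python3 -m jog '[[[0,0,0.04],[0,0,0]],[[0,0,0.04],[0,0,0]]]'
python3 -m jog '[[[0,0,0.02],[0,0,0]],[[0,0,0.02],[0,0,0]]]'
python3 go.py .6476 -.077 .0255 96.7
```

```text
time_s: 10.97
tcp_pos: [0.6474, -0.0768, 0.0254]
ee_rot: [-180.0, 0.0, 96.5]
ft_force: [-0.5, 0.2, -3.5]
grip_width: 0.0279
finger_force: 60.3
time_s: 11.13
tcp_pos: [0.6478, -0.0768, 0.0247]
ee_rot: [180.0, 0.0, 96.5]
ft_force: [-2.4, 0.2, 2.0]
grip_width: 0.0279
finger_force: 60.7
time_s: 11.3
tcp_pos: [0.6478, -0.0768, 0.0247]
ee_rot: [180.0, 0.0, 96.5]
ft_force: [-5.5, -0.7, 7.8]
grip_width: 0.028
finger_force: 61.6
t 11.3 pos [ 0.6478 -0.0768  0.0247] [180.    0.   96.5] w 0.028 q7 -5 -> shift [-0.005, -0.006, -0.021] turn [0.0, 0.01, -0.04]
```

```bash
python3 -m jog '[[[0,0,-0.03],[0,0,0]],[[0,0,-0.03],[0,0,0]],[[0,0,-0.03],[0,0,0]]]' 38
python3 -m jog '[[[0,0,0],[0,0,0]],[[0,0,0],[0,0,0]],[[0,0,0],[0,0,0]],[[0,0,0],[0,0,0]]]' 64
python3 -m jog '[[[0,0,-0.3],[0,0,0]],[[0,0,-0.9],[0,0,0]],[[0,0,-1.6],[0,0,0]],[[0,0,-2.4],[0,0,0]],[[0,0,-3],[0,0,0]]]'
python3 go.py .4666 -.2075 .14 96.7
```

```text
time_s: 11.55
tcp_pos: [0.6481, -0.0769, 0.0249]
ee_rot: [179.9, 0.0, 96.5]
ft_force: [0.1, 0.0, -0.9]
grip_width: 0.0385
finger_force: 0.0
time_s: 11.88
tcp_pos: [0.6476, -0.0768, 0.0245]
ee_rot: [180.0, 0.0, 96.5]
ft_force: [1.0, 0.6, -0.1]
grip_width: 0.0641
finger_force: 0.0
time_s: 12.3
tcp_pos: [0.6482, -0.0765, 0.1482]
ee_rot: [179.9, 0.0, 96.5]
ft_force: [0.6, 0.2, 0.1]
grip_width: 0.0637
finger_force: 0.0
t 12.3 pos [ 0.6482 -0.0765  0.1482] [179.9   0.   96.5] w 0.0637 q7 -2 -> shift [-2.736, -4.883, 0.193] turn [0.03, 0.0, -0.03]
```

```bash
python3 -m jog '[[[-0.45,-0.8,0],[0,0,0]],[[-0.9,-1.6,0],[0,0,0]],[[-1.35,-2.4,0],[0,0,0]],[[-1.8,-3.2,0],[0,0,0]],[[-2.25,-4.0,0],[0,0,0]]]'
python3 -m jog '[[[-0.3,-0.5,0.1],[0,0,0]],[[-0.48,-0.88,0.2],[0,0,0]],[[-0.48,-0.88,0.2],[0,0,0]],[[-0.48,-0.88,0.2],[0,0,0]]]'
python3 - <<'E'
from bench import vision
from h import *
d=vision.get_image("top"); np.savez('top3.npz',**d);S=vision.get_image("side"); np.savez('side3.npz',**S)
cv2.imwrite('pics/p3.png',np.hstack([i[100:400,130:530,::-1] for i in(d['image'],S['image'])]))
P=cloud(d);o=d['extrinsics']
for n,w in dict(d=[.6565,-.1409,.065],c=[.6487,-.0763,.063]).items():
    c=o[:3,:3]@w+o[:3,3];q=d['intrinsics']@(c*[1,-1,-1]);q=q/q[2];print(n,q[:2],head(d,P,q[:2],n,.012),w)
E
python3 go.py .4666 -.2075 .012 96.7
```

```text
time_s: 12.72
tcp_pos: [0.4975, -0.1851, 0.1454]
ee_rot: [180.0, 0.0, 96.5]
ft_force: [0.8, -1.6, 0.5]
grip_width: 0.0639
finger_force: 0.0
time_s: 13.05
tcp_pos: [0.4658, -0.208, 0.1374]
ee_rot: [180.0, 0.1, 96.4]
ft_force: [0.6, -0.6, 0.5]
grip_width: 0.0638
finger_force: 0.0
d [399.24863717 178.44992406] (array([ 0.65675169, -0.14114476,  0.06457713]), 370, np.float64(0.0877960333812991)) [0.6565, -0.1409, 0.065]
c [361.9755167  182.52510223] (array([ 0.64911663, -0.07530076,  0.06277021]), 222, np.float64(0.07980926844283083)) [0.6487, -0.0763, 0.063]
t 13.15 pos [ 0.4671 -0.2067  0.1373] [179.9   0.   96.6] w 0.0642 q7 19 -> shift [-0.018, -0.019, 3.133] turn [0.01, 0.0, -0.02]
```

View pics/p3.png

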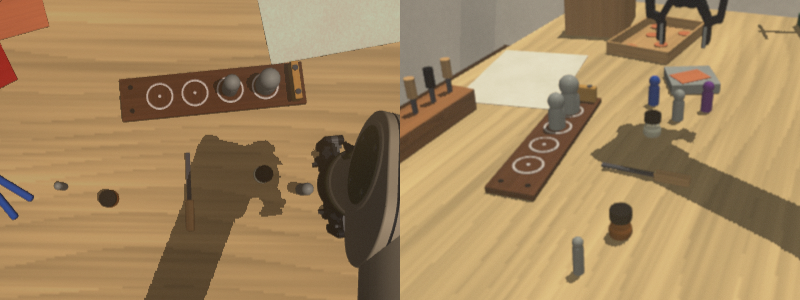

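Punches d and c stand on their marks, with errors of at most about 1 mm. Next is b, the grey one at right panel (678,105), between the blue and purple look-alikes.

```bash
python3 -m jog '[[[-0.02,-0.02,0.5],[0,0,0]],[[-0.02,-0.02,1.1],[0,0,0]],[[-0.02,-0.02,1.7],[0,0,0]],[[-0.02,-0.02,2.3],[0,0,0]],[[-0.02,-0.02,2.8],[0,0,0]]]' 55
python3 -m jog '[[[0,0,0.2],[0,0,0]],[[0,0,0.33],[0,0,0]],[[0,0,0.33],[0,0,0]]]' 
python3 -m jog '[[[0,0,0],[0,0,0]],[[0,0,0],[0,0,0]],[[0,0,0],[0,0,0]],[[0,0,0],[0,0,0]],[[0,0,0],[0,0,0]]]' 14 50
python3 go.py .4666 -.2075 .012 96.7
python3 -m jog '[[[0,0,-0.2],[0,0,0]],[[0,0,-0.6],[0,0,0]],[[0,0,-1.2],[0,0,0]],[[0,0,-1.9],[0,0,0]],[[0,0,-2.7],[0,0,0]]]' 
python3 go.py .6403 -.0125 .15 96.7
```

```text
time_s: 13.57
tcp_pos: [0.4663, -0.207, 0.0233]
ee_rot: [180.0, -0.0, 96.6]
ft_force: [0.1, -0.4, 0.2]
grip_width: 0.0547
finger_force: 0.0
time_s: 13.82
tcp_pos: [0.4659, -0.2076, 0.0111]
ee_rot: [-180.0, -0.0, 96.6]
ft_force: [-0.6, 0.3, -0.6]
grip_width: 0.0549
finger_force: 0.0
time_s: 14.23
tcp_pos: [0.4663, -0.2087, 0.0126]
ee_rot: [179.9, 0.1, 96.5]
ft_force: [-0.7, 1.7, 5.3]
grip_width: 0.0205
finger_force: 48.7
t 14.23 pos [ 0.4663 -0.2087  0.0126] [1.799e+02 1.000e-01 9.650e+01] w 0.0205 q7 13 -> shift [0.028, 0.012, 0.016] turn [0.02, 0.02, -0.04]
time_s: 14.65
tcp_pos: [0.4646, -0.2079, 0.1205]
ee_rot: [-179.9, -0.0, 96.5]
ft_force: [1.7, -0.2, -1.4]
grip_width: 0.0202
finger_force: 49.0
t 14.65 pos [ 0.4646 -0.2079  0.1205] [-179.9   -0.    96.5] w 0.0202 q7 19 -> shift [4.354, 4.919, -0.74] turn [-0.01, -0.01, -0.03]
```

```bash
python3 -m jog '[[[0.3,0.3,-0.4],[0,0,0]],[[0.8,0.9,-0.6],[0,0,0]],[[1.4,1.6,-0.7],[0,0,0]],[[2.0,2.25,-0.7],[0,0,0]],[[2.6,2.9,-0.7],[0,0,0]]]' 
python3 -m jog '[[[0.6,0.68,0],[0,0,0]],[[1.1,1.25,0],[0,0,0]],[[1.5,1.7,0],[0,0,0]],[[1.74,2.0,0],[0,0,0]],[[1.74,2.0,0],[0,0,0]]]' 
python3 go.py .6403 -.0125 .0255 96.7
```

```text
time_s: 15.07
tcp_pos: [0.5698, -0.0909, 0.1488]
ee_rot: [179.9, 0.1, 96.5]
ft_force: [-0.3, -0.4, -1.5]
grip_width: 0.0202
finger_force: 49.1
time_s: 15.48
tcp_pos: [0.6416, -0.0095, 0.1479]
ee_rot: [179.9, -0.1, 96.8]
ft_force: [-0.0, 0.3, -1.7]
grip_width: 0.02
finger_force: 49.2
t 15.48 pos [ 0.6416 -0.0095  0.1479] [ 1.799e+02 -1.000e-01  9.680e+01] w 0.02 q7 -9 -> shift [-0.077, -0.044, 3.06] turn [0.01, -0.03, 0.01]
```

```bash
python3 -m jog '[[[-0.03,-0.02,0.4],[0,0,0]],[[-0.06,-0.03,1],[0,0,0]],[[-0.06,-0.03,1.6],[0,0,0]],[[-0.06,-0.03,2.2],[0,0,0]],[[-0.06,-0.03,2.6],[0,0,0]]]' 
python3 -m jog '[[[0,0,0.2],[0,0,0]],[[0,0,0.2],[0,0,0]],[[0,0,0.2],[0,0,0]]]' 
python3 go.py .6403 -.0125 .0255 96.7
```

```text
time_s: 15.9
tcp_pos: [0.6381, -0.0174, 0.0416]
ee_rot: [-179.9, 0.0, 96.5]
ft_force: [-0.8, -0.6, -1.4]
grip_width: 0.0203
finger_force: 49.2
time_s: 16.15
tcp_pos: [0.6397, -0.0165, 0.0362]
ee_rot: [180.0, 0.0, 96.5]
ft_force: [0.5, 0.2, -1.5]
grip_width: 0.0203
finger_force: 49.2
t 16.15 pos [ 0.6397 -0.0165  0.0362] [180.    0.   96.5] w 0.0203 q7 -11 -> shift [0.098, 0.027, 0.268] turn [0.01, 0.0, -0.04]
```

```bash
python3 -m jog '[[[0.1,0.03,0.08],[0,0,0]],[[0.1,0.03,0.16],[0,0,0]],[[0.1,0.03,0.16],[0,0,0]]]' 
python3 -m jog '[[[0,0,0],[0,0,0]],[[0,0,0],[0,0,0]]]'
python3 go.py .6403 -.0125 .0255 96.7
```

```text
time_s: 16.4
tcp_pos: [0.6404, -0.0115, 0.0292]
ee_rot: [180.0, 0.0, 96.6]
ft_force: [0.4, -0.3, -1.9]
grip_width: 0.0201
finger_force: 49.2
time_s: 16.57
tcp_pos: [0.6404, -0.0121, 0.0292]
ee_rot: [180.0, 0.0, 96.5]
ft_force: [-0.3, 0.2, -1.3]
grip_width: 0.0204
finger_force: 49.2
t 16.57 pos [ 0.6404 -0.0121  0.0292] [180.    0.   96.5] w 0.0204 q7 -12 -> shift [-0.01, -0.003, 0.093] turn [0.0, 0.0, -0.04]
```

```bash
python3 -m jog '[[[-0.02,0,0.08],[0,0,0]],[[-0.02,0,0.09],[0,0,0]],[[-0.02,0,0.09],[0,0,0]]]' 
python3 -m jog '[[[0,0,0.03],[0,0,0]],[[0,0,0.03],[0,0,0]]]'
python3 -m jog '[[[0,0,0.02],[0,0,0]],[[0,0,0.02],[0,0,0]]]'
python3 go.py .6403 -.0125 .0255 96.7
```

```text
time_s: 16.82
tcp_pos: [0.6401, -0.013, 0.025]
ee_rot: [-180.0, 0.0, 96.5]
ft_force: [-0.1, -0.5, -1.5]
grip_width: 0.0201
finger_force: 49.2
time_s: 16.98
tcp_pos: [0.6404, -0.0129, 0.0247]
ee_rot: [180.0, 0.0, 96.5]
ft_force: [-3.0, -0.5, 5.0]
grip_width: 0.0203
finger_force: 49.8
time_s: 17.15
tcp_pos: [0.6404, -0.0129, 0.0246]
ee_rot: [180.0, 0.0, 96.5]
ft_force: [-5.8, -0.8, 11.4]
grip_width: 0.0201
finger_force: 50.5
t 17.15 pos [ 0.6404 -0.0129  0.0246] [180.    0.   96.5] w 0.0201 q7 -12 -> shift [0.01, -0.001, -0.021] turn [0.0, 0.01, -0.04]
```

```bash
python3 -m jog '[[[0,0,-0.04],[0,0,0]],[[0,0,-0.04],[0,0,0]],[[0,0,-0.04],[0,0,0]]]' 30
python3 -m jog '[[[0,0,0],[0,0,0]],[[0,0,0],[0,0,0]],[[0,0,0],[0,0,0]],[[0,0,0],[0,0,0]]]' 55
python3 -m jog '[[[0,0,-0.3],[0,0,0]],[[0,0,-0.9],[0,0,0]],[[0,0,-1.6],[0,0,0]],[[0,0,-2.4],[0,0,0]],[[0,0,-3],[0,0,0]]]'
python3 go.py .4647 .2209 .14 96.7
```

```text
time_s: 17.4
tcp_pos: [0.6405, -0.0128, 0.0251]
ee_rot: [180.0, 0.0, 96.5]
ft_force: [-0.4, 0.7, -0.2]
grip_width: 0.0301
finger_force: 0.0
time_s: 17.73
tcp_pos: [0.6403, -0.0128, 0.0248]
ee_rot: [-180.0, 0.0, 96.5]
ft_force: [0.2, -0.2, -0.2]
grip_width: 0.0549
finger_force: 0.0
time_s: 18.15
tcp_pos: [0.6408, -0.0124, 0.1485]
ee_rot: [179.9, 0.0, 96.5]
ft_force: [0.9, 0.4, 0.3]
grip_width: 0.0549
finger_force: 0.0
t 18.15 pos [ 0.6408 -0.0124  0.1485] [179.9   0.   96.5] w 0.0549 q7 -9 -> shift [6.297, -3.71, 0.202] turn [0.03, 0.0, -0.03]
```

```bash
python3 -m jog '[[[0.8,-0.47,0],[0,0,0]],[[1.6,-0.94,0],[0,0,0]],[[2.4,-1.41,0],[0,0,0]],[[3.2,-1.9,0],[0,0,0]],[[4.0,-2.36,0],[0,0,0]]]'
python3 -m jog '[[[0.8,-0.47,0.1],[0,0,0]],[[1.5,-0.9,0.2],[0,0,0]],[[2.0,-1.2,0.2],[0,0,0]],[[2.29,-1.34,0.2],[0,0,0]],[[2.29,-1.34,0.2],[0,0,0]]]'
python3 - <<'E'
from bench import vision
from h import *
d=vision.get_image("top"); np.savez('top4.npz',**d);S=vision.get_image("side")
cv2.imwrite('pics/p4.png',np.hstack([i[100:400,130:530,::-1] for i in(d['image'],S['image'])]))
P=cloud(d);o=d['extrinsics']
for n,w in dict(d=[.6565,-.1409,.065],c=[.6487,-.0763,.063],b=[.6414,-.0118,.061]).items():
    c=o[:3,:3]@w+o[:3,3];q=d['intrinsics']@(c*[1,-1,-1]);q=q/q[2];print(n,q[:2],head(d,P,q[:2],n,.012),w)
E
python3 go.py .4647 .2209 .01 96.7
```

```text
time_s: 18.57
tcp_pos: [0.5271, 0.1367, 0.1459]
ee_rot: [179.9, 0.0, 96.5]
ft_force: [1.0, 0.8, -0.2]
grip_width: 0.0548
finger_force: 0.0
time_s: 18.98
tcp_pos: [0.4634, 0.2231, 0.1379]
ee_rot: [179.9, -0.0, 96.8]
ft_force: [0.7, -0.3, -0.4]
grip_width: 0.0548
finger_force: 0.0
d [399.24863717 178.44992406] (array([ 0.65672804, -0.14106825,  0.06463803]), 370, np.float64(0.08583553212818953)) [0.6565, -0.1409, 0.065]
c [361.9755167  182.52510223] (array([ 0.64915353, -0.07533125,  0.06272161]), 223, np.float64(0.08007656667183317)) [0.6487, -0.0763, 0.063]
b [324.85948464 186.31028569] (array([ 0.64178019, -0.0108874 ,  0.0609955 ]), 117, np.float64(0.07457053193623107)) [0.6414, -0.0118, 0.061]
t 19.08 pos [0.4656 0.2198 0.1374] [179.9   0.   96.5] w 0.0552 q7 -34 -> shift [0.033, -0.022, 3.186] turn [0.01, 0.01, -0.04]
```

View pics/p4.png

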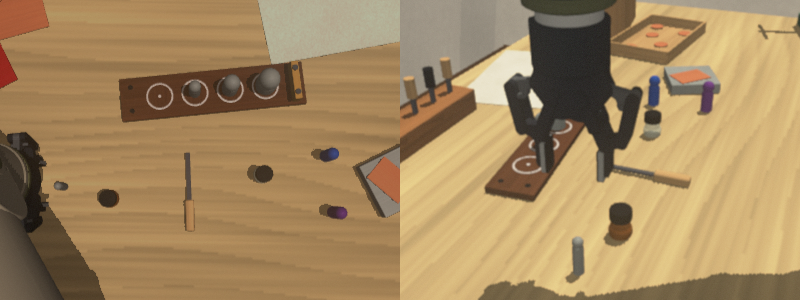

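Punches d, c and b stand on their marks, each within about 1 mm. Last is a.

```bash
python3 -m jog '[[[0.03,-0.02,0.5],[0,0,0]],[[0.03,-0.02,1.1],[0,0,0]],[[0.03,-0.02,1.7],[0,0,0]],[[0.03,-0.02,2.3],[0,0,0]],[[0.03,-0.02,2.8],[0,0,0]]]' 48
python3 -m jog '[[[0,0,0.2],[0,0,0]],[[0,0,0.33],[0,0,0]],[[0,0,0.33],[0,0,0]],[[0,0,0.33],[0,0,0]]]' 
python3 go.py .4647 .2209 .012 96.7
python3 -m jog '[[[0,0,0],[0,0,0]],[[0,0,0],[0,0,0]],[[0,0,0],[0,0,0]],[[0,0,0],[0,0,0]],[[0,0,0],[0,0,0]]]' 6 40
python3 -m jog '[[[0,0,-0.2],[0,0,0]],[[0,0,-0.6],[0,0,0]],[[0,0,-1.2],[0,0,0]],[[0,0,-1.9],[0,0,0]],[[0,0,-2.7],[0,0,0]]]' 
python3 go.py .6327 .0521 .15 96.7
```

```text
time_s: 19.5
tcp_pos: [0.4649, 0.2193, 0.0232]
ee_rot: [-180.0, 0.1, 96.3]
ft_force: [0.6, 0.5, -1.0]
grip_width: 0.0479
finger_force: 0.0
time_s: 19.83
tcp_pos: [0.4647, 0.2213, 0.0125]
ee_rot: [179.9, -0.0, 96.5]
ft_force: [-0.2, -0.1, 0.3]
grip_width: 0.048
finger_force: 0.0
t 19.83 pos [0.4647 0.2213 0.0125] [179.9  -0.   96.5] w 0.048 q7 -41 -> shift [-0.011, -0.001, 0.013] turn [0.01, -0.0, -0.05]
time_s: 20.25
tcp_pos: [0.4644, 0.2216, 0.0126]
ee_rot: [179.9, 0.0, 96.5]
ft_force: [-0.9, -1.2, 6.9]
grip_width: 0.0123
finger_force: 39.0
time_s: 20.67
tcp_pos: [0.4628, 0.2213, 0.1205]
ee_rot: [-179.9, 0.0, 96.6]
ft_force: [1.3, -1.3, 0.1]
grip_width: 0.013
finger_force: 39.0
t 20.67 pos [0.4628 0.2213 0.1205] [-179.9    0.    96.6] w 0.013 q7 -35 -> shift [-4.687, 3.736, -0.743] turn [-0.02, 0.0, -0.03]
```

```bash
python3 -m jog '[[[-0.4,0.3,-0.4],[0,0,0]],[[-0.95,0.75,-0.6],[0,0,0]],[[-1.5,1.2,-0.7],[0,0,0]],[[-2.1,1.65,-0.7],[0,0,0]],[[-2.7,2.15,-0.7],[0,0,0]]]' 
python3 -m jog '[[[-0.6,0.48,0],[0,0,0]],[[-1.1,0.88,0],[0,0,0]],[[-1.5,1.2,0],[0,0,0]],[[-1.8,1.45,0],[0,0,0]],[[-1.98,1.58,0],[0,0,0]]]' 
python3 -m jog '[[[0,0,0.4],[0,0,0]],[[0,0,1],[0,0,0]],[[0,0,1.6],[0,0,0]],[[0,0,2.2],[0,0,0]],[[0,0,2.6],[0,0,0]]]' 
python3 -m jog '[[[0,0,0.2],[0,0,0]],[[0,0,0.2],[0,0,0]],[[0,0,0.2],[0,0,0]],[[0,0,0.2],[0,0,0]]]' 
python3 go.py .6327 .0515 .0255 96.7
```

```text
time_s: 21.08
tcp_pos: [0.5622, 0.123, 0.1488]
ee_rot: [179.9, 0.0, 96.6]
ft_force: [0.4, 0.8, -1.3]
grip_width: 0.0128
finger_force: 39.0
time_s: 21.5
tcp_pos: [0.6342, 0.0505, 0.1478]
ee_rot: [-180.0, 0.0, 96.4]
ft_force: [-0.4, -0.8, -0.6]
grip_width: 0.0125
finger_force: 39.0
time_s: 21.92
tcp_pos: [0.6319, 0.0528, 0.0418]
ee_rot: [-179.9, -0.0, 96.6]
ft_force: [-0.0, 0.6, -1.0]
grip_width: 0.0131
finger_force: 39.0
time_s: 22.25
tcp_pos: [0.634, 0.0528, 0.0373]
ee_rot: [179.9, -0.0, 96.5]
ft_force: [-0.6, -0.6, 0.2]
grip_width: 0.0126
finger_force: 39.0
t 22.25 pos [0.634  0.0528 0.0373] [179.9  -0.   96.5] w 0.0126 q7 -18 -> shift [-0.029, -0.038, 0.295] turn [0.02, -0.0, -0.03]
```

```bash
python3 -m jog '[[[-0.03,-0.03,0.1],[0,0,0]],[[-0.03,-0.03,0.24],[0,0,0]],[[-0.03,-0.03,0.24],[0,0,0]],[[-0.03,-0.03,0.24],[0,0,0]]]' 
python3 -m jog '[[[0,0,0.05],[0,0,0]],[[0,0,0.05],[0,0,0]]]'
python3 -m jog '[[[0,0,0.03],[0,0,0]],[[0,0,0.03],[0,0,0]]]'
python3 go.py .6327 .0515 .0255 96.7
```

```text
time_s: 22.58
tcp_pos: [0.632, 0.0509, 0.0258]
ee_rot: [-180.0, 0.0, 96.5]
ft_force: [1.0, -0.9, -0.3]
grip_width: 0.0124
finger_force: 39.0
time_s: 22.75
tcp_pos: [0.6325, 0.0512, 0.0247]
ee_rot: [180.0, 0.0, 96.5]
ft_force: [-1.3, 0.3, 3.1]
grip_width: 0.0128
finger_force: 39.4
time_s: 22.92
tcp_pos: [0.6327, 0.0512, 0.0245]
ee_rot: [179.9, 0.0, 96.5]
ft_force: [-6.5, -1.7, 13.6]
grip_width: 0.0126
finger_force: 40.7
t 22.92 pos [0.6327 0.0512 0.0245] [179.9   0.   96.5] w 0.0126 q7 -19 -> shift [0.008, 0.002, -0.024] turn [0.01, 0.01, -0.04]
```

Touchdown. I'm releasing it, rising straight up and pulling back for a clear look.

```bash
python3 -m jog '[[[0,0,-0.04],[0,0,0]],[[0,0,-0.04],[0,0,0]],[[0,0,-0.04],[0,0,0]]]' 22
python3 -m jog '[[[0,0,0],[0,0,0]],[[0,0,0],[0,0,0]],[[0,0,0],[0,0,0]],[[0,0,0],[0,0,0]]]' 50
python3 -m jog '[[[0,0,-0.3],[0,0,0]],[[0,0,-0.9],[0,0,0]],[[0,0,-1.6],[0,0,0]],[[0,0,-2.4],[0,0,0]],[[0,0,-3],[0,0,0]]]'
python3 -m jog '[[[0.7,-0.6,0],[0,0,0]],[[1.4,-1.2,0],[0,0,0]],[[2.1,-1.8,0],[0,0,0]],[[2.8,-2.4,0],[0,0,0]],[[3.5,-3.0,0],[0,0,0]]]'
python3 -m jog '[[[0.6,-0.3,0],[0,0,0]],[[1.2,-0.6,0],[0,0,0]],[[1.8,-0.9,0],[0,0,0]],[[2.2,-1,0],[0,0,0]],[[2.2,-1,0],[0,0,0]]]'
python3 - <<'E'
from bench import vision
from h import *
d=vision.get_image("top");S=vision.get_image("side")
cv2.imwrite('pics/p5.png',np.hstack([i[100:400,130:530,::-1] for i in(d['image'],S['image'])]))
P=cloud(d);o=d['extrinsics']
for n,w in dict(d=[.6565,-.1409,.065],c=[.6487,-.0763,.063],b=[.6414,-.0118,.061],a=[.6337,.0531,.059]).items():
    c=o[:3,:3]@w+o[:3,3];q=d['intrinsics']@(c*[1,-1,-1]);q=q/q[2];print(n,q[:2],head(d,P,q[:2],n,.012),w)
E
python3 go.py .45 .25 .15 96.7
```

```text
time_s: 23.17
tcp_pos: [0.6323, 0.0511, 0.0245]
ee_rot: [180.0, 0.0, 96.5]
ft_force: [-0.5, -0.4, 0.5]
grip_width: 0.022
finger_force: 0.0
time_s: 23.5
tcp_pos: [0.6322, 0.0511, 0.0244]
ee_rot: [-180.0, 0.0, 96.5]
ft_force: [0.5, 0.1, 0.3]
grip_width: 0.0496
finger_force: 0.0
time_s: 23.92
tcp_pos: [0.6327, 0.0515, 0.1481]
ee_rot: [179.9, -0.0, 96.5]
ft_force: [0.6, 0.8, 1.3]
grip_width: 0.0501
finger_force: 0.0
time_s: 24.33
tcp_pos: [0.4957, 0.1777, 0.1454]
ee_rot: [179.9, 0.0, 96.5]
ft_force: [0.5, 0.8, 1.1]
grip_width: 0.05
finger_force: 0.0
time_s: 24.75
tcp_pos: [0.4452, 0.2634, 0.1458]
ee_rot: [179.9, -0.1, 96.8]
ft_force: [0.3, 0.6, 0.7]
grip_width: 0.0499
finger_force: 0.0
d [399.24863717 178.44992406] (array([ 0.65680087, -0.14121095,  0.06444051]), 372, np.float64(0.08573852687153079)) [0.6565, -0.1409, 0.065]
c [361.9755167  182.52510223] (array([ 0.6489755 , -0.07524452,  0.06268548]), 224, np.float64(0.08011544307155889)) [0.6487, -0.0763, 0.063]
b [324.85948464 186.31028569] (array([ 0.64143334, -0.01089282,  0.06072009]), 118, np.float64(0.07441715675426708)) [0.6414, -0.0118, 0.061]
a [287.60955768 190.30591729] (array([0.63362381, 0.05169264, 0.05907332]), 47, np.float64(0.06882538252082757)) [0.6337, 0.0531, 0.059]
t 24.85 pos [0.4473 0.2599 0.1452] [180.    0.   96.6] w 0.05 q7 -39 -> shift [-0.254, 0.04, -0.12] turn [0.01, 0.0, -0.02]
```

View pics/p5.png

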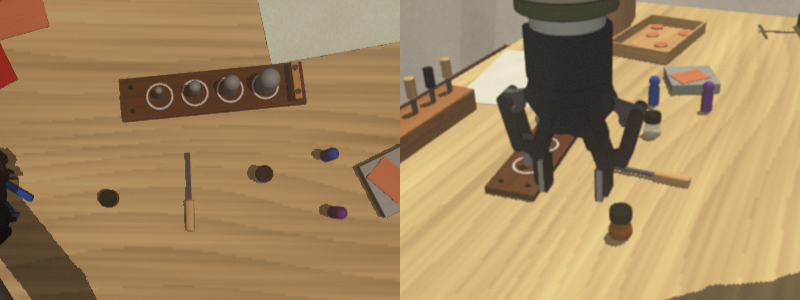

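All four punches stand upright in their rings, at left panel (158,92), (194,89), (230,86) and (266,79). They run smallest to largest toward the stop, within about 1.5 mm of centre. The arm touches nothing, so I'm handing in.

```bash
python3 -c "
from bench import env; print(env.sign_off())"
```

```text
the job is handed in; nothing more can be done
None
```

I put all four punches upright on their marks, largest next to the brass stop down to smallest at the far end, each within about 1.5 mm of centre; none fell, and I handed the job in at about 25 s.

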